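Press a battery pack home in the test nest and hold it

ROBOT

A 7-joint arm with a two-finger parallel gripper is mounted at the origin on the work surface. World frame = base frame: x ahead of the robot, y to its left, z up, the work surface at z = 0. Lengths are in m, angles in rad, forces in N, time in s.
With the tool pointing down it reaches from about 0.425 to 1.025 m from the base axis. Payload 3.6 kg.
Tool frame: the origin (TCP) lies between the finger pads, 19 mm behind the fingertips; this is the grasp point; z points along the fingers, y is the line along which they close (so a half turn about z gives the same grasp; the last joint's range is limited). The gripper opens to 85 mm and grips with 20 to 120 N. Pads are 22 mm wide; open, the fingers measure 114 mm over their backs; the gripper's body (76 mm by 85 mm) begins 54 mm behind the grasp point. The pads swing forward as they close: fully open they stand 13 mm farther back than shut.
Start: joints at [1.069, 0.591, 0.048, 1.609, -0.033, 0.943, -0.034], TCP at [0.288, -0.666, 0.25] pointing down, gripper open.
Joint ranges: [-2.69, 2.69], [-0.47, 2.24], [-1.27, 1.36], [0.19, 2.51], [-1.53, 4.68], [0.08, 2.07], [-3.09, 3.09]. Speed limits (rad/s): [2.57, 2.57, 3.14, 3.14, 3.14, 3.14, 3.14].

INTERFACE

Orientations are given as a rotation vector (axis times angle).
In Python, from bench import env, get_image, camera_model, find_in, tip_of gives the robot as it stands.
- The arm moves only by the shell command python3 -m handwheel 'ROWS' [FORCE]. ROWS is JSON, a list of rows, each a list of 5 numbers: the shift along the tool's x, y, z in units of 30 mm (1.0 is 30 mm), then the turn about the tool's z in units of 5 degrees (1.0 is 5 degrees), then the finger opening in mm, from 0 to 85.4. In form: [[dx, dy, dz, spin, claw], ...]. A call has 1 to 12 rows; each row is the pose to reach, as a shift and turn from the pose commanded when the call began, along the tool's axes at that moment; what a row does not reach only later rows make up. A row lasts 1/12 s, in which the tool goes at most 41.7 mm and 7.16 degrees, less where a joint would pass 70% of its speed; a pose out of reach is approached as far as the arm can. A call with a gripper value outside its range is refused whole. The fingers move at their own pace and stop on an object; FORCE is the grip in N (left out, the last holds). Time passes only in rows, so rows that repeat a pose let the fingers close. It gives the time, the measured TCP pose, the force, the opening and the grip force at its end, in the units of the state.
- env.state(): the state, without advancing time (a new reading comes with each control period).
- get_image(name): name is "scene" or "top" or "wrist"; returns the picture (420x560x3 uint8, red, green, blue); there is no depth.
- camera_model(name): a dict with "intrinsics" (3x3 intrinsics, pixels), "rvec" (rotation vector, rad) and "tvec" (3), from world to camera coordinates, as OpenCV has them. Camera axes: x right, y down, z forward; pixel columns grow to the right and rows downward; lengths in m; the calibration is good to about 2 mm. A picture is of the moment at which its call begins: read the wrist's pose just before it. camera_model takes no time and is no camera call; for the wrist camera it gives the pose at the moment of the call.
- env.hand_in(): hands the job in; it is judged then, once.
Trained networks look in the newest picture that a camera, given by its name, has taken for a name from the list of things; names that differ only in an ending like _2 or _b are one class to them, and where a whole thing is asked for, a point or a joint stands for the part that bears it (a point fixed in the world has none). Each returns a list of dicts, best first, with "confidence" (0 to 1); they miss things now and then, are a little off and sometimes report something else, mostly with a low value. They report only what shows in the picture. A call takes as long as a camera call. They do not tell look-alikes from the thing itself.
- find_in(camera, label): "point" ([column, row] in pixels, amid what is visible of it).
- tip_of(camera, label): "point" ([column, row] in pixels: a listed point, or the origin of a listed thing).
The state is a dict: "time": time; "qpos": joint angles; "joint_velocities": joint speeds; "effort": joint torques, N m; "position": TCP position; "eef_rot": TCP orientation; "force": force on the tool from outside, world axes, zero at the start; "torque": the same for the moment, N m; "finger_gap": finger opening in m; "grasp_force": force on a finger pad.
Only numpy, scipy, OpenCV 4.12 (cv2) and the standard library are available. Lean on these libraries where they do the work, as an engineer would, in place of code of your own. Each camera call takes 0.05 s, during which the arm holds its last target. There are 200 camera calls.

TASK

Pick up the battery pack with the orange rib and set it down in the test nest, between the two blue guides with its copper pads towards the steel fence, and let go of it so that it lies on the brass lift pins. Then, with the fingertips on the ledge behind the rib (the side away from the pads), give the pack one diagonal push - forwards and down together - until it is flush against the fence and flat on the black bed, both sets of springs pushed in. Push firmly but not brutally, finish still holding that push (the springs throw the pack off if you let go), and leave everything else on the table where it is.

Things in the scene. Friction and masses are not known exactly. Their poses are not given: they have to be found in the camera images.
- pack: battery pack to test (0.36 to 0.59 kg): white block 90 (x) x 120 (y) x 36 (z) mm, with an ORANGE carrying rib 20 (x) x 76 (y) x 34 (z) mm standing centred on its top (rib top 70 mm above the underside). Origin: centre of the underside, z up. Its +x face has two copper pads and goes to the fence. It starts with the pads roughly away from the robot, yaw within 0.5 rad
- pads (a point): middle of the orange-ribbed pack's +x face, between its copper pads: x = +45, y = 0, z = 18 mm in the pack's frame
- ledge (a point): where to push the orange-ribbed pack: on the flat ledge with a black strip, 35 mm wide, on the -x side of the rib, at x = -20, y = 0, z = 36 mm in the pack's frame. Press down on the ledge and forwards (+x) on the rib's -x face, which stands at x = -10 mm
- done_pack: bystander: a pack of the same shape with a GREY rib, already tested; leave alone
- nest: test nest fixed to the table, aluminium base 165 x 185 x 12 mm. Origin: on the table under its middle, z up; +x points at its fence, away from the robot within 0.35 rad. Two blue guides, inner faces at y = +-68 mm (8 mm play each side of the pack), tops 40 mm high. Pack origin in this frame: free on the lift pins x below 0 (set it at about -6), y = 0, z = 25 mm; fully home x = 5, z = 20 mm
- bed: black bed of the nest, same frame as the nest: top face 20 mm above the table, from x = -75 to +50 mm. Slick (PTFE-coated) like the pins, fence and probes: friction about 0.2 to 0.3. About 15 to 20 N forwards with about 12 N downwards on the pack brings it home
- fence: steel fence of the nest, same frame as the nest: upright face at x = +50 mm, 160 mm wide, top 50 mm above the table
- lift_pins (a joint): four brass pins, one sprung frame, in the bed at x = -32 and +28, y = +-45 mm of the nest: 0 = up, standing 5 mm above the bed; grows downwards in m; 0.005 = level with the bed (stop at 0.007). Spring 7.5 N at 0, 10 N at 0.005, so the pack's weight alone does not sink them
- probes (a joint): two copper test probes in the fence at y = +-25 mm, 38 mm above the table, sprung as one: 0 = out, 5 mm proud of the fence face; grows in m as they are pushed in; 0.005 = level with the face (stop at 0.007). Spring 1.8 N at 0, 3.3 N at 0.005
- scanner: bystander: black hand scanner lying on the table, about 125 x 60 x 34 mm; leave alone
- tape: bystander: green roll of tape lying flat, 90 mm across, 24 mm high; leave alone
- cell0: bystander: blue round cell standing up, 21 mm across, 70 mm high; leave alone
- cell1: bystander: a second such cell; leave alone
- driver: bystander: screwdriver with red handle lying on the table; leave alone
Things that resemble listed ones, but are neither listed nor needed, are in the scene too. Several things have the shape of the nest; the one meant has the colours described above. Leave any purple look-alike of the pack alone.

How it is judged:
On the way:
1. the orange-ribbed pack lies free on the raised lift pins, between the guides, pads towards the fence, let go by the gripper (x of pack in the frame of nest between -0.03 and 0.0035 m and y of pack in the frame of nest between -0.01 and 0.01 m and z of pack in the frame of nest between 0.022 and 0.028 m and x of pads in the frame of nest above 0 m and angle between the x axis of pack and the x axis of nest, either way round below 0.15 rad and angle between pack's own z axis and vertical below 0.06 rad and contact force between pack and the arm below 0.2 N and contact force between pack and the fingers below 0.2 N and value of joint lift_pins below 0.002 m), for 0.2 s.
At the end, for the whole second after the job is handed in: at the end the fingers still push the pack from behind its rib (over 4 N, TCP 12 mm or more behind its middle): over 1 N on fence and on bed, fully home within 2 mm, square and level within 3 and 2 degrees, probes and pins in by over 3.5 of 5 mm, at rest (x of pack in the frame of nest between 0.003 and 0.008 m and y of pack in the frame of nest between -0.011 and 0.011 m and z of pack in the frame of nest between 0.016 and 0.0215 m and x of pads in the frame of nest above 0 m and angle between the x axis of pack and the x axis of nest, either way round below 0.05 rad and angle between pack's own z axis and vertical below 0.035 rad and value of joint each of probes, lift_pins above 0.0035 m and contact force between pack and fence above 1 N and contact force between pack and bed above 1 N and contact force between pack and the fingers above 4 N and x of the grasp point in the frame of pack below -0.012 m and linear speed of pack below 0.01 m/s); the arm keeps its last pose, push and grip.
It fails at once if a bystander (grey-ribbed pack, scanner, tape, cell or screwdriver) is moved more than 25 mm (distance of any of done_pack, scanner, tape, cell0, cell1, driver from where it was at the start of the episode above 0.025 m).
It fails at once if the pack is pushed brutally, over 60 N on the fence or the bed (contact force between pack and fence above 60 N or contact force between pack and bed above 60 N).
It fails at once if the pack is tipped more than 35 degrees (angle between pack's own z axis and vertical above 0.6 rad).
It also fails if it takes over 64 s, if anything falls off the work surface, if the arm or the gripper's body presses on something with over 40 N, if the wrist force passes 120 N, or if a joint passes its speed limit or range.

## Working session

There is one attempt and no reset: what is moved stays moved. The work goes in short steps, Python scripts to look and compute and a shell command to move; the robot and the scene stay as the last step left them, time stands still between calls to the robot, and variables do not carry over. Pictures are saved under pics/ and viewed, at most 10 in all, crops included, and the job is handed in when it is done.

```bash
mkdir -p pics; cat > h.py <<'E'
import numpy as np, cv2
from bench import env, get_image, camera_model, find_in, tip_of
from scipy.spatial.transform import Rotation as R
def ray(cam,p):
    m=camera_model(cam);K=np.array(m["intrinsics"],float);Rm=R.from_rotvec(np.ravel(m["rvec"])).as_matrix();t=np.ravel(m["tvec"])
    d=Rm.T@np.linalg.solve(K,[p[0],p[1],1.]);return -Rm.T@t,d
def atz(cam,p,z):
    c,d=ray(cam,p);return c+d*(z-c[2])/d[2]
def proj(cam,P):
    m=camera_model(cam);return cv2.projectPoints(np.atleast_2d(np.array(P,float)),np.ravel(m["rvec"]).astype(float),np.ravel(m["tvec"]).astype(float),np.array(m["intrinsics"],float),None)[0][:,0]
def snap(cam,f):
    im=get_image(cam);cv2.imwrite("pics/"+f,im[:,:,::-1]);return im
E
python3 - <<'E'
from h import *
a=snap("top","top0.png");b=snap("scene","scene0.png")
cv2.imwrite("pics/a.png",np.vstack([a,b])[:,:,::-1]) if 0 else None
s=env.state();print(s["position"],s["eef_rot"],s["time"])
for l,z in [("pack",.0),("pads",.018),("ledge",.036),("nest",0),("bed",.02),("fence",.05)]:
  for c in("top","scene"):
    for f in(tip_of,):
      for d in f(c,l)[:4]: print(l,c,np.round(d["point"]),round(d["confidence"],2),np.round(atz(c,d["point"],z),3))
E
```

```text
[ 0.28728002 -0.66487877  0.24892376] [-3.07451875e+00 -6.35898017e-01  8.44671903e-04] 0.1
pack top [296. 174.] 0.91 [ 0.586 -0.037  0.   ]
pack top [356. 158.] 0.88 [ 0.63  -0.212  0.   ]
pack scene [297. 266.] 0.95 [ 0.593 -0.038  0.   ]
pack scene [241. 309.] 0.75 [ 0.632 -0.22   0.   ]
pads top [315. 172.] 0.97 [ 0.586 -0.089  0.018]
pads top [355. 142.] 0.94 [ 0.672 -0.207  0.018]
pads scene [260. 313.] 0.84 [ 0.676 -0.191  0.018]
pads scene [283. 269.] 0.77 [ 0.593 -0.079  0.018]
pads scene [217. 246.] 0.48 [ 0.445 -0.194  0.018]
ledge top [287. 168.] 0.87 [ 0.593 -0.009  0.036]
ledge top [359. 161.] 0.75 [ 0.611 -0.213  0.036]
ledge scene [304. 249.] 0.96 [ 0.577 -0.009  0.036]
ledge scene [234. 295.] 0.88 [ 0.611 -0.224  0.036]
nest top [223. 200.] 0.98 [0.509 0.177 0.   ]
nest top [193. 299.] 0.8 [0.227 0.258 0.   ]
nest scene [349. 211.] 0.57 [0.504 0.185 0.   ]
bed top [218. 202.] 0.98 [0.501 0.188 0.02 ]
bed top [190. 301.] 0.74 [0.223 0.26  0.02 ]
bed top [220. 201.] 0.5 [0.502 0.183 0.02 ]
bed scene [320. 143.] 0.64 [0.24  0.255 0.02 ]
bed scene [347. 212.] 0.62 [0.519 0.167 0.02 ]
fence scene [320. 142.] 0.97 [0.263 0.237 0.05 ]
fence scene [350. 214.] 0.71 [0.547 0.152 0.05 ]
```

View pics/top0.png

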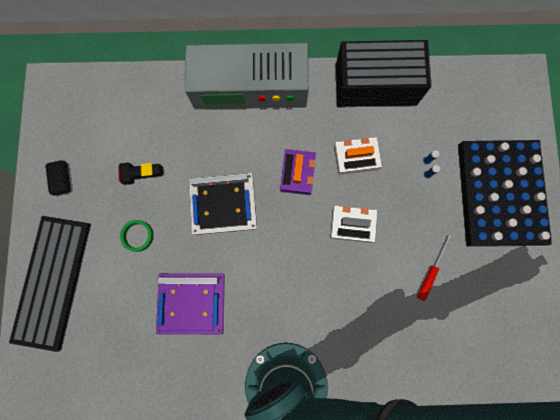

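View pics/scene0.png

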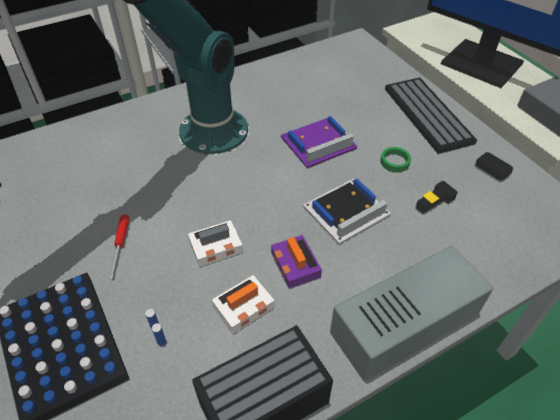

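The orange-ribbed target pack is at top (358,155), about (0.63,-0.215). The white and black nest is at (223,203), about (0.505,0.18). The purple look-alikes are at (298,172) and (190,303). Next I'll work out the move to a point above the pack.

```bash
cat >> h.py <<'E'
def go(xyz,yaw=None):
    "units to reach xyz; yaw = world yaw wanted for line of tool y (mod pi)"
    s=env.state();T=R.from_rotvec(s["eef_rot"]);M=T.as_matrix()
    d=M.T@(np.array(xyz)-s["position"])/.03
    cur=np.arctan2(M[1,1],M[0,1])
    sp=0
    if yaw is not None: sp=-np.degrees((yaw-cur+np.pi/2)%np.pi-np.pi/2)/5
    print("pos",np.round(s["position"],4),"t",round(s["time"],2),"tooly yaw",round(cur,3),"q7",round(s["qpos"][6],2),"tilt",np.round(M[:,2],3));print("ROW",np.round(d,2),"spin",round(sp,2))
E
python3 -c "
from h import *
go([.60,-.215,.25],.14)"
```

```text
pos [ 0.2875 -0.6656  0.2501] t 0.7 tooly yaw -1.163 q7 -0.03 tilt [-0. -0. -1.]
ROW [15.52 -9.66  0.  ] spin -14.93
```

```bash
python3 -m handwheel '[[15.5,-9.66,0,-14.9,85],[15.5,-9.66,0,-14.9,85],[15.5,-9.66,0,-14.9,85],[15.5,-9.66,0,-14.9,85],[15.5,-9.66,0,-14.9,85],[15.5,-9.66,0,-14.9,85],[15.5,-9.66,0,-14.9,85],[15.5,-9.66,0,-14.9,85],[15.5,-9.66,0,-14.9,85],[15.5,-9.66,0,-14.9,85],[15.5,-9.66,0,-14.9,85],[15.5,-9.66,0,-14.9,85]]' | tail -c 500
python3 -c "
from h import *
go([.60,-.215,.25],.14)"
```

```text
time: 1.7
position: [0.573, -0.2531, 0.2503]
eef_rot: [2.062, 2.369, 0.0]
force: [0.5, -0.5, -0.4]
finger_gap: 0.085
grasp_force: 0.0
pos [ 0.573  -0.2531  0.2503] t 1.7 tooly yaw 0.138 q7 0.29 tilt [ 0. -0. -1.]
ROW [1.13 1.07 0.01] spin -0.02
```

```bash
python3 -m handwheel '[[1.1,1.1,0,0,85],[1.1,1.1,0,0,85],[1.1,1.1,0,0,85],[1.1,1.1,0,0,85],[1.1,1.1,0,0,85]]' >/dev/null
python3 - <<'E'
from h import *
snap("wrist","w1.png");go([.6,-.215,.25],.14)
for l,z in [("pack",.0),("pads",.018),("ledge",.036)]:
  for d in tip_of("wrist",l)[:3]: print(l,np.round(d["point"]),round(d["confidence"],2),np.round(atz("wrist",d["point"],z),4))
E
```

```text
pos [ 0.5989 -0.22    0.2498] t 2.17 tooly yaw 0.133 q7 0.22 tilt [-0.001 -0.001 -1.   ]
ROW [ 0.16  0.06 -0.01] spin -0.08
pack [312. 170.] 0.59 [ 0.6348 -0.215   0.    ]
pads [354. 171.] 0.64 [ 0.6796 -0.2061  0.018 ]
ledge [294. 176.] 0.89 [ 0.6135 -0.2163  0.036 ]
```

View pics/w1.png

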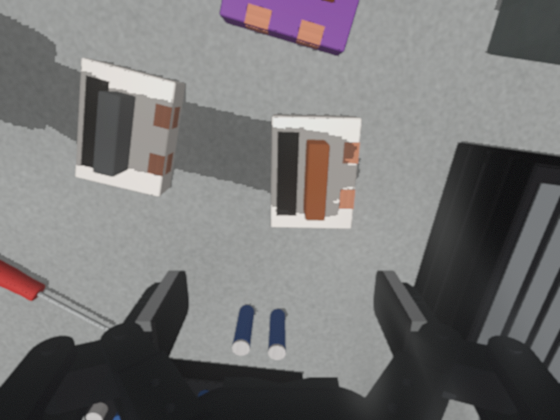

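The wrist view shows the target pack at (313,172), the grey pack at (130,127), purple at (290,20) and the cells at (245,330) and (277,335). I'll fit the rib model to the orange mask.

```bash
cat >> h.py <<'E'
from scipy.optimize import minimize
def box(x0,x1,y0,y1,z0,z1): return np.array([[x,y,z] for x in(x0,x1) for y in(y0,y1) for z in(z0,z1)])
RIB=box(-.01,.01,-.038,.038,.036,.070)
def fit(cam,mask,B,p0,z0=0,S=4):
    "IoU fit of pose (x,y,yaw) of hull B to mask"
    big=cv2.resize(mask.astype(np.uint8),None,fx=S,fy=S,interpolation=cv2.INTER_NEAREST)
    def cost(p):
        c,s=np.cos(p[2]),np.sin(p[2]);P=B@np.array([[c,-s,0],[s,c,0],[0,0,1]]).T+[p[0],p[1],z0]
        h=cv2.convexHull(((proj(cam,P)+.5)*S-.5).astype(np.float32));m=np.zeros_like(big)
        cv2.fillConvexPoly(m,np.round(h*16).astype(int),1,shift=4);return 1-(m&big).sum()/max(1,(m|big).sum())
    r=minimize(cost,p0,method="Nelder-Mead",options=dict(initial_simplex=np.array(p0)+np.array([[0,0,0],[.01,0,0],[0,.01,0],[0,0,.1]]),xatol=1e-4,fatol=1e-5))
    return r.x,r.fun
def orange(im,near):
    h=cv2.cvtColor(im,cv2.COLOR_RGB2HSV);m=((h[...,0]>=4)&(h[...,0]<=18)&(h[...,1]>170)).astype(np.uint8)
    n,l,st,ce=cv2.connectedComponentsWithStats(m);k=[i for i in range(1,n) if st[i,4]>150]
    k=min(k,key=lambda i:np.hypot(*(ce[i]-near)));print("area",st[k]);return l==k
E
python3 - <<'E'
from h import *
im=cv2.imread("pics/w1.png")[:,:,::-1].copy()
m=orange(im,(317,180));print(fit("wrist",m,RIB,[.635,-.215,.14]))
t=cv2.imread("pics/top0.png")[:,:,::-1].copy()
m=orange(t,(359,153));print(fit("top",m,RIB,[.635,-.215,.14]))
E
```

```text
Traceback (most recent call last):
  File "h.py", line 36, in orange
    k=min(k,key=lambda i:np.hypot(*(ce[i]-near)));print("area",st[k]);return l==k
ValueError: min() iterable argument is empty
```

```bash
sed -i 's/h\[...,0\]>=4)&(h\[...,0\]<=18)&(h\[...,1\]>170)/h[...,0]>=4)\&(h[...,0]<=18)\&(h[...,1]>SAT)/; s/def orange(im,near)/def orange(im,near,SAT=190)/' h.py
python3 - <<'E'
from h import *
im=cv2.imread("pics/w1.png")[:,:,::-1].copy();t=cv2.imread("pics/top0.png")[:,:,::-1].copy()
h=cv2.cvtColor(im,cv2.COLOR_RGB2HSV);print(h[180,317],h[150,352],h[200,345],im[180,317])
h=cv2.cvtColor(t,cv2.COLOR_RGB2HSV);print(h[153,359],h[142,352])
E
```

```text
[ 10 154 147] [  8 106 130] [  9 107 188] [147  89  58]
[ 14 255 230] [ 24  11 236]
```

```bash
sed -i 's/>150\]/>60]/' h.py
python3 - <<'E'
from h import *
im=cv2.imread("pics/w1.png")[:,:,::-1].copy();t=cv2.imread("pics/top0.png")[:,:,::-1].copy()
m=orange(im,(317,180),130);print(fit("wrist",m,RIB,[.635,-.215,.14]))
m=orange(t,(359,153));print(fit("top",m,RIB,[.635,-.215,.14]))
r,_=fit("wrist",orange(im,(317,180),130),RIB,[.635,-.215,.14])
go([r[0],r[1],.1],r[2])
E
```

```text
area [ 305  141   24   78 1559]
(array([ 0.63339101, -0.21302636,  0.15844973]), np.float64(0.18497677157626125))
area [346 146  28  12 223]
(array([ 0.63231442, -0.21064618,  0.19973361]), np.float64(0.2692780968006563))
area [ 305  141   24   78 1559]
pos [ 0.5993 -0.2193  0.2499] t 2.32 tooly yaw 0.134 q7 0.22 tilt [-0.001 -0.001 -1.   ]
ROW [0.06 1.16 5.  ] spin -0.28
```

```bash
python3 -m handwheel '[[0.08,1.16,0,-0.25,50],[0.08,1.16,1,-0.25,50],[0.08,1.16,2.2,-0.25,50],[0.08,1.16,3.2,-0.25,50],[0.08,1.16,4,-0.25,50],[0.08,1.16,4.5,-0.25,50],[0.08,1.16,4.8,-0.25,50],[0.08,1.16,4.8,-0.25,50],[0.08,1.16,4.8,-0.25,50]]'
python3 - <<'E'
from h import *
im=snap("wrist","w2.png");go([.6334,-.214,.062],.158)
E
```

```text
time: 3.07
position: [0.6346, -0.2108, 0.1062]
eef_rot: [2.039, 2.39, -0.0]
force: [0.4, 0.1, 0.4]
finger_gap: 0.0495
grasp_force: 0.0
pos [ 0.6352 -0.2107  0.107 ] t 3.12 tooly yaw 0.159 q7 0.14 tilt [ 0.002 -0.001 -1.   ]
ROW [-0.1  -0.08  1.5 ] spin 0.01
```

View pics/w2.png

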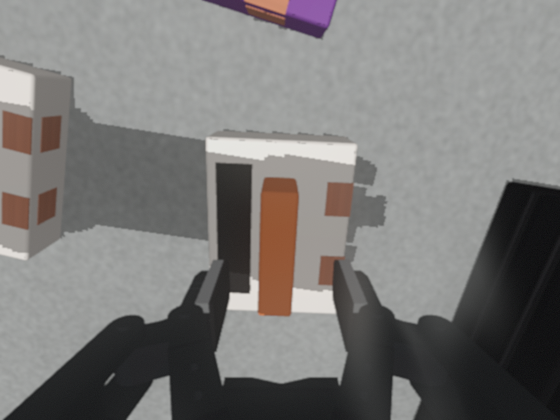

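The rib at (278,245) is centred between the fingers and square to them, so I'll descend and grip.

```bash
python3 -m handwheel '[[-0.1,-0.06,0.7,0,50],[-0.1,-0.06,1.2,0,50],[-0.1,-0.06,1.5,0,50],[-0.1,-0.06,1.5,0,50],[-0.1,-0.06,1.5,0,10],[-0.1,-0.06,1.5,0,10],[-0.1,-0.06,1.5,0,10],[-0.1,-0.06,1.5,0,10],[-0.1,-0.06,1.5,0,10],[-0.1,-0.06,1.5,0,10]]' 60
python3 -m handwheel '[[0,0,-0.5,0,10],[0,0,-1.5,0,10],[0,0,-2.6,0,10],[0,0,-3.6,0,10],[0,0,-4.2,0,10],[0,0,-4.3,0,10],[0,0,-4.3,0,10]]'
python3 - <<'E'
from h import *
snap("top","top1.png")
for l,z in [("nest",0),("bed",.02),("fence",.05),("lift_pins",.025),("probes",.038)]:
  for f in (tip_of,find_in):
    for d in f("top",l)[:3]: print(f.__name__,l,np.round(d["point"]),round(d["confidence"],2),np.round(atz("top",d["point"],z),3))
go([.45,.17,.19],-.05)
E
```

```text
time: 3.95
position: [0.6338, -0.2134, 0.062]
eef_rot: [2.037, 2.39, 0.001]
force: [-0.9, -0.5, 6.1]
finger_gap: 0.019
grasp_force: 60.4
time: 4.53
position: [0.6332, -0.2135, 0.191]
eef_rot: [2.037, 2.39, 0.001]
force: [-0.4, -0.9, -5.2]
finger_gap: 0.019
grasp_force: 59.4
call nest [193. 298.] 0.85 [0.229 0.259 0.   ]
call nest [224. 201.] 0.79 [0.507 0.176 0.   ]
call nest [191. 303.] 0.9 [0.217 0.263 0.   ]
call nest [224. 203.] 0.84 [0.5   0.176 0.   ]
call bed [223. 203.] 0.87 [0.498 0.174 0.02 ]
call bed [190. 301.] 0.8 [0.222 0.26  0.02 ]
call bed [186. 308.] 0.91 [0.205 0.272 0.02 ]
call bed [220. 206.] 0.66 [0.487 0.183 0.02 ]
call fence [221. 177.] 0.88 [0.564 0.177 0.05 ]
call fence [189. 281.] 0.63 [0.278 0.26  0.05 ]Traceback (most recent call last):
  File "<stdin>", line 5, in <module>
ValueError: it knows: bed, cell, done_pack, driver, fence, ledge, nest, pack, pads, scanner, tape
```

```bash
python3 -c "
from h import *
go([.50,.0,.26],.09)"
```

```text
pos [ 0.6323 -0.2131  0.1883] t 4.88 tooly yaw 0.159 q7 0.19 tilt [-0.003  0.001 -1.   ]
ROW [ 7.72 -3.23 -2.37] spin 0.79
```

```bash
python3 -m handwheel '[[1,-0.4,-1,0.8,10],[2,-0.8,-2,0.8,10],[3,-1.25,-2.3,0.8,10],[4,-1.65,-2.3,0.8,10],[5,-2.1,-2.3,0.8,10],[6,-2.5,-2.3,0.8,10],[7,-2.9,-2.3,0.8,10],[7.5,-3.1,-2.3,0.8,10],[7.7,-3.2,-2.3,0.8,10],[7.7,-3.2,-2.3,0.8,10],[7.7,-3.2,-2.3,0.8,10],[7.7,-3.2,-2.3,0.8,10]]' 
python3 - <<'E'
from h import *
snap("wrist","w3.png");go([.50,.0,.26],.09)
import pickle;pickle.dump(camera_model("wrist"),open("w3.pkl","wb"))
for l,z in [("nest",0),("bed",.02),("fence",.05)]:
  for d in tip_of("wrist",l)[:3]: print(l,np.round(d["point"]),round(d["confidence"],2),np.round(atz("wrist",d["point"],z),3))
E
```

```text
time: 5.88
position: [0.5028, -0.0021, 0.259]
eef_rot: [2.122, 2.315, 0.0]
force: [-0.1, 0.1, -5.1]
finger_gap: 0.0193
grasp_force: 60.1
pos [ 0.5028 -0.0022  0.2589] t 5.93 tooly yaw 0.087 q7 -0.18 tilt [ 0.001 -0.001 -1.   ]
ROW [ 0.08 -0.09 -0.04] spin -0.04
```

View pics/w3.png

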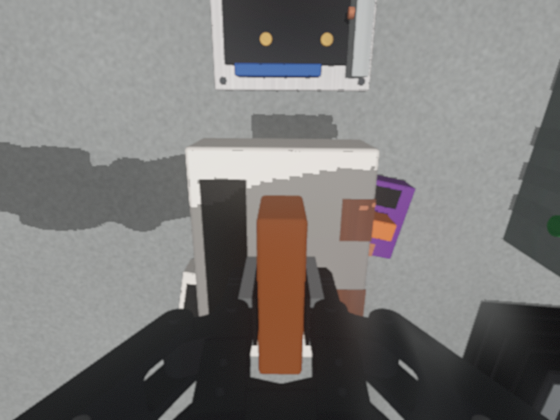

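The pack is held squarely at (283,240). Only the near edge of the nest shows, with pins at (266,39) and (327,39), so I'll move closer.

```bash
python3 -m handwheel '[[1,-0.5,-0.5,0,10],[2,-0.5,-1,0,10],[2.4,-0.5,-1,0,10],[2.4,-0.5,-1,0,10],[2.4,-0.5,-1,0,10],[2.4,-0.5,-1,0,10]]' >/dev/null
python3 - <<'E'
from h import *
snap("wrist","w4.png");go([.50,.0,.26],.09)
import pickle;pickle.dump(camera_model("wrist"),open("w4.pkl","wb"))
for l,z in [("nest",0),("bed",.02),("fence",.05)]:
  for d in tip_of("wrist",l)[:3]: print(l,np.round(d["point"]),round(d["confidence"],2),np.round(atz("wrist",d["point"],z),3))
E
```

```text
pos [0.4803 0.0682 0.2884] t 6.63 tooly yaw 0.087 q7 -0.31 tilt [-0.001 -0.001 -1.   ]
ROW [-2.32  0.46  0.95] spin -0.03
nest [308.  72.] 0.58 [0.503 0.178 0.   ]
bed [309.  72.] 0.9 [0.503 0.177 0.02 ]
```

View pics/w4.png

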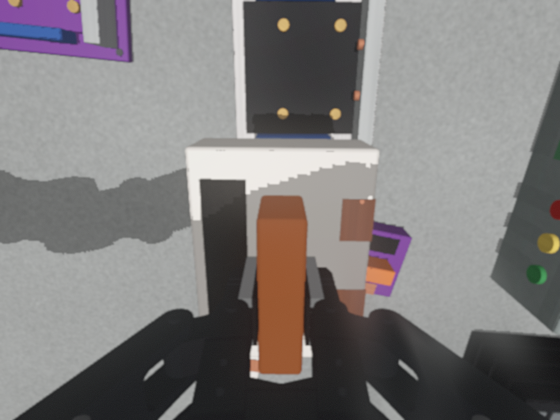

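All four pins show, at (283,25), (340,25), (283,113) and (335,113). I'll fit the nest pose to them.

```bash
cat > n.py <<'E'
from h import *
def pins(cam,f,roi):
    im=cv2.imread("pics/"+f);h=cv2.cvtColor(im,cv2.COLOR_BGR2HSV);x0,x1,y0,y1=roi
    m=((h[...,0]>13)&(h[...,0]<30)&(h[...,1]>100)&(h[...,2]>90)).astype(np.uint8);k=np.zeros_like(m);k[y0:y1,x0:x1]=1;m&=k
    n,l,st,ce=cv2.connectedComponentsWithStats(m);c=ce[1:][st[1:,4]>5];print(np.round(c,1).tolist(),st[1:,4])
    return np.array([atz(cam,p,.025)[:2] for p in c])
def rigid(W):
    M=np.array([[x,y] for x in(-.032,.028) for y in(-.045,.045)])
    o=sorted(range(4),key=lambda i:W[i,0]);o=sorted(o[:2],key=lambda i:W[i,1])+sorted(o[2:],key=lambda i:W[i,1]);W=W[o]
    a=M-M.mean(0);b=W-W.mean(0);yaw=np.arctan2((a[:,0]*b[:,1]-a[:,1]*b[:,0]).sum(),(a*b).sum())
    c,s=np.cos(yaw),np.sin(yaw);Q=np.array([[c,-s],[s,c]]);t=W.mean(0)-Q@M.mean(0);print("res mm",np.round((M@Q.T+t-W)*1e3,1).tolist());return t,yaw
W=pins("wrist","w4.png",(245,360,0,135));print(np.round(W,4).tolist())
t,yaw=rigid(W);print("nest",t,yaw)
try: print("top",rigid(pins("top","top1.png",(195,252,183,228))))
except Exception as e: print(e)
E
python3 n.py
```

```text
[[283.1, 24.5], [340.0, 25.0], [282.5, 112.7], [334.9, 113.4]] [137 133  92 105]
[[0.4697, 0.2207], [0.5292, 0.2255], [0.4771, 0.1319], [0.5365, 0.1364]]
res mm [[-0.3, -0.6], [-0.1, 0.3], [0.2, -0.2], [0.2, 0.4]]
nest [0.5050957 0.1787662] 0.081336578810593
[[236.1, 189.1], [204.9, 192.0], [237.5, 209.8], [206.0, 212.9]] [22 20 20 20]
res mm [[-0.0, -0.3], [0.5, -0.2], [-0.3, 0.1], [-0.1, 0.5]]
top (array([0.50358738, 0.17954988]), np.float64(0.08339303177713689))
```

```bash
python3 -c "
from h import *
go([.4975,.1784,.15],.082)"
```

```text
pos [0.4804 0.0686 0.2885] t 6.78 tooly yaw 0.087 q7 -0.31 tilt [-0.001 -0.    -1.   ]
ROW [3.6  0.89 4.62] spin 0.06
```

```bash
python3 -m handwheel '[[1,0.25,0.5,0,10],[2,0.5,1,0,10],[3,0.75,1.8,0,10],[3.5,0.9,2.8,0.05,10],[3.6,0.9,3.8,0.05,10],[3.6,0.9,4.4,0.05,10],[3.6,0.9,4.6,0.05,10],[3.6,0.9,4.6,0.05,10],[3.6,0.9,4.6,0.05,10]]' 
python3 -c "
from h import *
go([.4975,.1784,.089],.082)
snap('scene','s2.png')"
```

```text
time: 7.53
position: [0.4985, 0.1795, 0.1514]
eef_rot: [2.126, 2.312, 0.001]
force: [-0.4, 0.4, -4.8]
finger_gap: 0.019
grasp_force: 60.1
pos [0.4985 0.1795 0.1514] t 7.53 tooly yaw 0.084 q7 -0.68 tilt [ 0.001  0.    -1.   ]
ROW [-0.03 -0.04  2.08] spin 0.02
```

```bash
python3 -m handwheel '[[-0.03,-0.04,0.8,0,10],[-0.03,-0.04,1.4,0,10],[-0.03,-0.04,1.8,0,10],[-0.03,-0.04,2.0,0,10],[-0.03,-0.04,2.0,0,10],[-0.03,-0.04,2.0,0,10]]'; python3 -m handwheel '[[0,0,0.04,0,10],[0,0,0.08,0,10],[0,0,0.1,0,10],[0,0,0.1,0,10]]'
```

```text
time: 8.08
position: [0.4976, 0.1791, 0.0921]
eef_rot: [2.125, 2.312, 0.003]
force: [0.3, -0.5, -4.8]
finger_gap: 0.019
grasp_force: 60.1
time: 8.42
position: [0.4968, 0.1789, 0.0883]
eef_rot: [2.125, 2.314, 0.001]
force: [-0.1, 0.7, -4.9]
finger_gap: 0.0186
grasp_force: 60.2
```

```bash
python3 -m handwheel '[[0,0,0.03,0,10],[0,0,0.05,0,10],[0,0,0.05,0,10]]'; python3 -c "
from h import *
for i in range(3): get_image('top');print(env.state()['force'])
go([.4968,.1789,.087],.082)"
```

```text
time: 8.67
position: [0.4968, 0.1789, 0.0869]
eef_rot: [2.125, 2.313, 0.0]
force: [-1.5, -0.0, 1.5]
finger_gap: 0.0189
grasp_force: 61.1
[-1.23915975  0.08351871  1.46950504]
[-0.64320978 -0.98866079  1.64131126]
[ 0.1701316  -1.60775955  1.14143099]
pos [0.4968 0.1789 0.0869] t 8.82 tooly yaw 0.085 q7 -0.74 tilt [ 0.001 -0.    -1.   ]
ROW [ 0.  0. -0.] spin 0.03
```

```bash
python3 -m handwheel '[[0,0,0,0,48],[0,0,0,0,48],[0,0,0,0,48],[0,0,0,0,48],[0,0,-0.3,0,48],[0,0,-0.9,0,48],[0,0,-1.6,0,48],[0,0,-2.3,0,48],[0,0,-2.3,0,48],[0,0,-2.3,0,48]]' 
python3 - <<'E'
from h import *
im=snap("wrist","w5.png");a=snap("top","t5.png");b=snap("scene","s5.png")
go([.48,.18,.15],.082)
cv2.imwrite("pics/c5.png",np.hstack([cv2.resize(im,(400,300)),cv2.resize(b[150:270,280:440],(400,300),interpolation=cv2.INTER_CUBIC)])[:,:,::-1])
E
```

```text
time: 9.65
position: [0.4975, 0.1792, 0.157]
eef_rot: [2.124, 2.312, 0.005]
force: [-0.5, -0.1, 0.1]
finger_gap: 0.0481
grasp_force: 0.0
pos [0.496  0.1784 0.1549] t 9.8 tooly yaw 0.085 q7 -0.68 tilt [-0.001 -0.001 -1.   ]
ROW [ 0.1  -0.53  0.16] spin 0.03
```

View pics/c5.png

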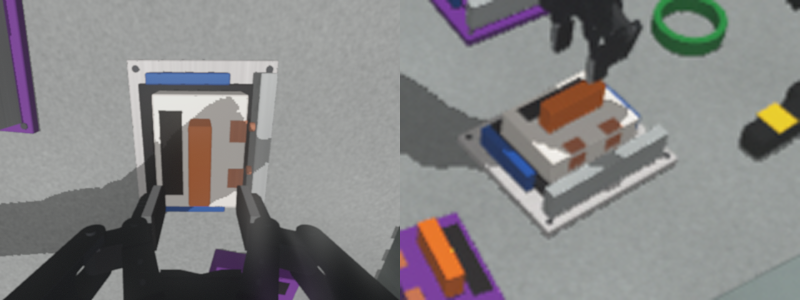

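The pack lies between the guides, pads facing the fence, and it's released. I'll measure its pose, then work out the push approach with closed fingers turned 90°.

```bash
python3 - <<'E'
from h import *
im=cv2.imread("pics/w5.png")[:,:,::-1].copy();m=orange(im,(280,230),130)
t=cv2.imread("pics/top0.png")
p,c=fit("wrist",m,RIB,[.4975,.179,.082],.025);print(p,c)
d=R.from_euler('z',-.082).apply([p[0]-.5045,p[1]-.179,0]);print("pack in nest",d)
for l,z in(("ledge",.061),("pads",.043),("pack",.025)):
  print(l,[(np.round(R.from_euler('z',-.082).apply(atz("wrist",q["point"],z)-[.5045,.179,0]),4),round(q["confidence"],2)) for q in tip_of("wrist",l)[:2]])
go([.4706,.1762,.14],.082+np.pi/2)
E
```

```text
area [ 264  168   32  120 3518]
[0.49543192 0.17655663 0.09186979] 0.15413629874520995
pack in nest [-0.00923774 -0.00169241  0.        ]
ledge [(array([-0.0284,  0.0011,  0.061 ]), 0.84)]
pads [(array([0.0388, 0.0011, 0.043 ]), 0.93)]
pack [(array([ 0.0561, -0.2003,  0.025 ]), 0.67), (array([-0.0099,  0.0003,  0.025 ]), 0.66)]
pos [0.496  0.1786 0.1546] t 9.95 tooly yaw 0.085 q7 -0.68 tilt [-0.002 -0.001 -1.   ]
ROW [-0.01 -0.85  0.49] spin -17.96
```

```bash
python3 -m handwheel '[[0,-0.4,0,-1.4,0],[0,-0.9,0,-2.8,0],[0,-0.9,0,-4.2,0],[0,-0.9,0,-5.6,0],[0,-0.9,0,-7,0],[0,-0.9,0,-8.4,0],[0,-0.9,0,-9.8,0],[0,-0.9,0,-11.2,0],[0,-0.9,0,-12.6,0],[0,-0.9,0,-14,0],[0,-0.9,0,-15.4,0],[0,-0.9,0,-16.8,0]]' 60
python3 -m handwheel '[[0,0,0,-1.2,0],[0,0,0,-1.2,0],[0,0,0,-1.2,0]]'
python3 -c "
from h import *
snap('wrist','w6.png')
go([.4706,.1762,.085],.082+np.pi/2)"
```

```text
time: 10.95
position: [0.4694, 0.1764, 0.1549]
eef_rot: [-0.022, -3.14, 0.0]
force: [0.1, -0.6, 0.7]
finger_gap: -0.0001
grasp_force: 0.0
time: 11.2
position: [0.4694, 0.1764, 0.1549]
eef_rot: [0.129, -3.138, -0.0]
force: [0.1, 0.4, 0.2]
finger_gap: 0.0004
grasp_force: 0.0
pos [0.4695 0.1764 0.1551] t 11.25 tooly yaw 1.653 q7 0.52 tilt [-0.001 -0.    -1.   ]
ROW [-0.04 -0.01  2.34] spin 0.0
```

View pics/w6.png

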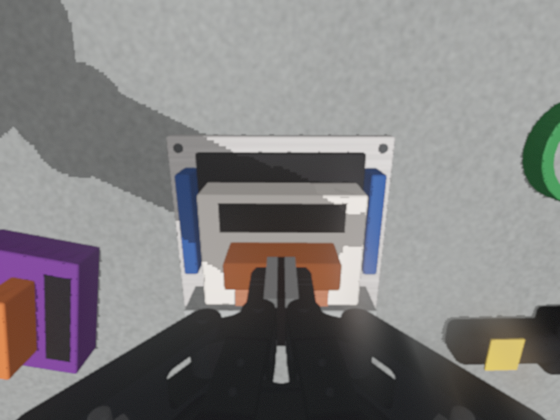

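The closed fingers at (281,280) are centred on the pack at (283,245), and tool -x is now forwards. I'll descend behind the rib.

```bash
python3 -m handwheel '[[0,0,0.7,0,0],[0,0,1.3,0,0],[0,0,1.8,0,0],[0,0,2.1,0,0],[0,0,2.2,0,0],[0,0,2.3,0,0],[0,0,2.3,0,0],[0,0,2.3,0,0]]'
python3 -m handwheel '[[0,0,0.04,0,0],[0,0,0.08,0,0],[0,0,0.08,0,0],[0,0,0.08,0,0]]'
```

```text
time: 11.92
position: [0.47, 0.1769, 0.087]
eef_rot: [-0.133, 3.138, 0.001]
force: [-0.6, -0.1, -0.2]
finger_gap: -0.0002
grasp_force: 0.0
time: 12.25
position: [0.4698, 0.1765, 0.0843]
eef_rot: [-0.133, 3.138, 0.0]
force: [0.3, 1.0, -0.3]
finger_gap: -0.0001
grasp_force: 0.0
```

```bash
python3 -m handwheel '[[-0.05,0,0.03,0,0],[-0.1,0,0.06,0,0],[-0.13,0,0.1,0,0],[-0.15,0,0.12,0,0],[-0.15,0,0.12,0,0]]'
python3 -m handwheel '[[-0.05,0,0.02,0,0],[-0.1,0,0.04,0,0],[-0.13,0,0.05,0,0],[-0.13,0,0.05,0,0]]'
```

```text
time: 12.67
position: [0.4743, 0.1769, 0.0803]
eef_rot: [0.133, -3.139, -0.0]
force: [-0.0, 0.1, -0.4]
finger_gap: -0.0002
grasp_force: 0.0
time: 13.0
position: [0.4773, 0.1771, 0.0788]
eef_rot: [0.134, -3.137, 0.001]
force: [-3.1, -0.3, 1.4]
finger_gap: 0.0002
grasp_force: 2.0
```

```bash
python3 -m handwheel '[[-0.04,0,0.03,0,0],[-0.08,0,0.06,0,0],[-0.12,0,0.09,0,0],[-0.16,0,0.12,0,0],[-0.2,0,0.14,0,0],[-0.2,0,0.14,0,0]]'
```

```text
time: 13.5
position: [0.4837, 0.1778, 0.0748]
eef_rot: [0.133, -3.138, 0.001]
force: [-3.5, -0.3, 5.5]
finger_gap: 0.0001
grasp_force: 4.3
```

```bash
python3 -m handwheel '[[-0.04,0,0.02,0,0],[-0.08,0,0.04,0,0],[-0.1,0,0.06,0,0],[-0.1,0,0.06,0,0]]'
```

```text
time: 13.83
position: [0.4838, 0.1778, 0.0747]
eef_rot: [0.134, -3.136, 0.006]
force: [-12.4, -2.8, 27.7]
finger_gap: -0.0
grasp_force: 17.4
```

The pack is down on the bed, but it still needs about 5 mm forwards. I'll ease the downward push and go forwards.

```bash
python3 -m handwheel '[[-0.03,0,-0.01,0,0],[-0.06,0,-0.02,0,0],[-0.09,0,-0.02,0,0],[-0.12,0,-0.02,0,0],[-0.12,0,-0.02,0,0]]'
```

```text
time: 14.25
position: [0.487, 0.1781, 0.0748]
eef_rot: [0.135, -3.135, 0.005]
force: [-11.9, -2.9, 21.7]
finger_gap: 0.0002
grasp_force: 16.3
```

```bash
python3 -m handwheel '[[-0.03,0,-0.005,0,0],[-0.06,0,-0.01,0,0],[-0.08,0,-0.01,0,0],[-0.08,0,-0.01,0,0]]'
```

```text
time: 14.58
position: [0.4888, 0.1783, 0.0748]
eef_rot: [0.136, -3.134, 0.005]
force: [-13.6, -3.1, 19.6]
finger_gap: -0.0
grasp_force: 16.6
```

```bash
python3 -c "
from h import *
a=snap('wrist','w7.png');b=snap('scene','s7.png');go([.49,.178,.075],.082+np.pi/2)
cv2.imwrite('pics/c7.png',np.hstack([cv2.resize(a,(400,300)),cv2.resize(b[160:250,300:420],(400,300),interpolation=cv2.INTER_CUBIC)])[:,:,::-1])
print(env.state()['force'])"
```

```text
pos [0.4888 0.1782 0.0748] t 14.68 tooly yaw 1.657 q7 0.4 tilt [-0.005 -0.003 -1.   ]
ROW [-0.04 -0.01 -0.01] spin 0.05
[-11.84728845  -1.806801    19.68162814]
```

View pics/c7.png

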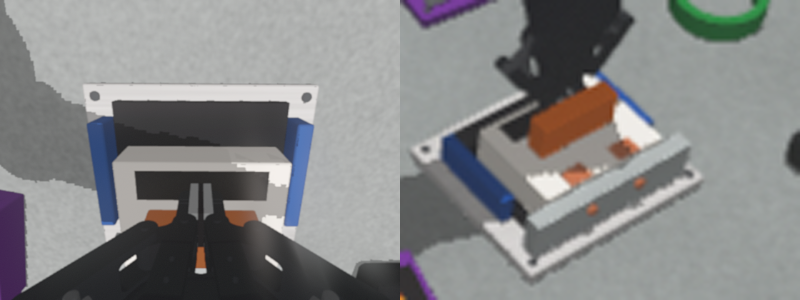

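The pack is almost at the fence and level, so I'll keep pushing until the force rises without motion.

```bash
python3 -m handwheel '[[-0.03,0,0,0,0],[-0.06,0,0,0,0],[-0.08,0,0,0,0],[-0.08,0,0,0,0]]'
```

```text
time: 15.02
position: [0.4888, 0.1782, 0.0748]
eef_rot: [0.136, -3.13, 0.007]
force: [-16.8, -3.0, 24.3]
finger_gap: -0.0002
grasp_force: 20.1
```

```bash
python3 -m handwheel '[[-0.03,0,0,0,0],[-0.06,0,0,0,0],[-0.06,0,0,0,0],[-0.06,0,0,0,0]]'
```

```text
time: 15.35
position: [0.4889, 0.1782, 0.0748]
eef_rot: [0.137, -3.128, 0.008]
force: [-20.3, -2.9, 27.3]
finger_gap: -0.0
grasp_force: 20.5
```

```bash
python3 -c "
from h import *
for i in range(6): get_image('wrist')
for l,z in(('ledge',.056),('pack',.02)):
  print(l,[(np.round(R.from_euler('z',-.082).apply(atz('wrist',q['point'],z)-[.5045,.179,0]),4),round(q['confidence'],2)) for q in tip_of('wrist',l)[:2]])
s=env.state();print(s['position'],s['force'],s['time']);print(env.hand_in())"
```

```text
ledge []
pack []
[0.48886748 0.17821956 0.07477075] [-20.7183348   -3.39209439  27.40534678] 15.75
the job is handed in; nothing more can be done
None
```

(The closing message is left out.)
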